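# Caliper a tube blank

### The job

Measure the outside diameter of the tallest of the steel tubes with the caliper that is clamped flat in its stand on the bench: slide the tube across the bench, standing and without lifting it, in between the caliper's open jaws, then slide the moving jaw gently shut until both jaws press on the tube. Leave the caliper closed on the standing tube for reading, and leave the other loose things on the bench where they are.

Things in the scene. Friction and masses are not known exactly. Their poses are not given: they have to be found in the camera images.
- caliper: 300 mm caliper clamped flat, face up, in a fixed grey stand. Origin on the bench, x = 0 on the beam's centre line, y = 0 at the fixed jaw's face. Beam 18 wide, along y from +32 to -348, z 21 to 27. Jaws at the same height point to -x (the robot), from x = -9 to tips at -73; bench bare between and before them. Stand: base bar 10 high at x -4 to 48; clamps 48 high at y 11 to 37 and -341 to -315
- fixed_jaw: fixed jaw; origin at the middle of its flat measuring face (64 long, 6 high), at x = -41, y = 0, z = 24 of the caliper, axes as the caliper's. The jaw fills y = 0 to 9 at its tip, to 16 nearer the beam; the gap is on its -y side
- slide: the caliper's slide with the moving jaw, in one piece; its origin is on the bench, below the beam's centre line and level with the moving jaw's measuring face; axes as the caliper's
- slide_grip (a point): middle of the slide (black display housing on a steel frame that rides on the beam): a block 34 wide across the beam (x), 88 long (y), 18 to 37 above the bench. Point on the beam's centre line, 48 behind the moving jaw's face (-y), 28 above the bench. Can be pinched across its 34 mm from above; a roller and a lock screw stick out of its sides 25 or more from this point
- tall_tube: tallest of the three loose tubes: grey steel, 55 outside diameter, 47 bore, 75 high, about 0.4 kg, standing upright. Origin at the centre of its underside, z up. It stands to the left or right of the caliper's mouth, nearer the robot; its oily foot slides easily (friction about 0.3)
- wide_tube: another tube, rust brown, 66 outside diameter, 50 high, standing on the other side of the mouth; origin at the centre of its underside. To be left alone
- small_tube: another tube, 42 outside diameter, 45 high, standing far to the left; origin at the centre of its underside. To be left alone
- bearing: ball bearing, 62 outside diameter, 16 thick, lying flat to the left of the caliper; origin at the centre of its underside. To be left alone
- screwdriver: screwdriver with a yellow handle, 190 long, lying at the left; origin beneath it, on the bench. To be left alone
- oil_bottle: small amber oil bottle, 52 in diameter, 115 high, standing at the far left, beyond the bearing; origin at the centre of its underside. To be left alone
- moving_face (a point): point on the moving jaw, which is one piece with the slide: the middle of its measuring face, which is parallel to the fixed jaw's and faces it, 24 above the bench; axes as the caliper's. Moves along y, to +y to close. The jaw fills y = 0 to -9 at its tip, to -16 nearer the beam
- opening (a joint): opening between the two measuring faces in m: 0 shut, grows as the slide moves along the caliper's -y; starts 0.085 to 0.125 open. About 1.5 N of friction (plus 4 N per m/s), no spring; it stays where it is left

How it is judged:
By the outcome, as a careful person would: the job done as asked, in the order asked, and still so for the second after the job is handed in, with the robot touching nothing.
It also fails if it takes over 56 s, if anything falls off the work surface, if the arm or the gripper's body presses on something with over 40 N, if the wrist force passes 120 N, or if a joint passes its speed limit or range.

### The arm

A 6-joint arm with a two-finger parallel gripper is mounted at the origin on the work surface. World frame = base frame: x ahead of the robot, y to its left, z up, the work surface at z = 0. Lengths are in m, angles in rad, forces in N, time in s.
With the tool pointing down it reaches from about 0.3 to 0.875 m from the base axis. Payload 6.4 kg.
Tool frame: the origin (TCP) lies midway between the tips of the shut fingers; the grasp point (between the pads) lies 19 mm behind it; z points along the fingers, y is the line along which they close (so a half turn about z gives the same grasp; the last joint's range is limited). The gripper opens to 85 mm and grips with 20 to 120 N. Pads are 22 mm wide; open, the fingers measure 114 mm over their backs; the gripper's body (76 mm by 85 mm) begins 54 mm behind the grasp point. The pads swing forward as they close: fully open they stand 13 mm farther back than shut.
Start: joints at [-1.32, 0.181, 1.607, -0, 1.354, -0.206], TCP at [0.254, -0.516, 0.231] pointing down, gripper open.
Joint ranges: [-2.99, 2.99], [-0.89, 2.07], [0.3, 2.58], [-1.14, 4.28], [0, 2.63], [-3.12, 3.12]. Speed limits (rad/s): [2.57, 2.57, 3.01, 3.14, 3.14, 3.14].

### API

Orientations are given as a unit quaternion [w, x, y, z].
In Python, from bench import ctrl, vision, workorder gives the robot as it stands. The module is installed in compiled form; this text tells all that it offers.
- The arm moves only by the tool servo_tool, never from a script. Its argument "steps" is a list of rows, each an object of numbers: "dx", "dy", "dz": the shift along the world's x, y, z as a fraction of full scale; "wx", "wy", "wz": the turn, a rotation vector about the world's x, y, z as a fraction of full scale. A call has exactly 5 rows; each row is the pose to reach, as a shift and turn from the pose commanded when the call began, turning the shorter way round; what a row does not reach only later rows make up. Full scale, the value 1, is 100 mm for a shift and pi rad for a turn. A row lasts 1/12 s, in which the tool goes at most 41.7 mm and 7.16 degrees, less where a joint would pass 70% of its speed; a pose out of reach is approached as far as the arm can. A call with a number of a shift or a turn outside -1 to 1 is refused whole. A call with a gripper value outside its range is refused whole. "jaw" is the opening, from 0 (shut) to 1 (fully open), set as the call begins (left out, the last holds). The fingers move at their own pace and stop on an object; the grip force is fixed at half the most. Time passes only in rows, so rows that repeat a pose let the fingers close, or fill a call up. It gives the time, the measured TCP pose, the force, the opening and the grip force at its end, in the units of the state.
- ctrl.get_obs(): the state, without advancing time (a new reading comes with each control period).
- vision.camera(name): name is "side" or "top" or "wrist"; returns a dict with "frame" (384x512x3 uint8, red, green, blue), "vfov" (degrees; the focal length in pixels is half the picture's height over the tangent of half this angle, whatever the lens; pixels are square), "cx", "cy" (the principal point, pixels), "camera_from_world" (4x4, takes a point from world to camera coordinates). Camera axes: x right, y up, looking along -z (the intrinsics and any distortion apply to the point x, -y, -z); pixel columns grow to the right and rows downward; lengths in m; the calibration is good to about 2 mm. A picture is of the moment at which its call begins. There is no depth.
- workorder.hand_in(): hands the job in; it is judged then, once.
The state is a dict: "time_s": time; "q": joint angles; "dq": joint speeds; "joint_efforts": joint torques, N m; "eef_pos": TCP position; "eef_rot": TCP orientation; "wrist_force": force on the tool from outside, world axes, zero at the start; "torque": the same for the moment, N m; "opening": opening from 0.0 (shut) to 1.0 (fully open); "grasp_force": force on a finger pad.
Only numpy, scipy, OpenCV 4.12 (cv2) and the standard library are available. Lean on these libraries where they do the work, as an engineer would, in place of code of your own. Each camera call takes 0.05 s, during which the arm holds its last target. There are 200 camera calls.

## Working session

There is one attempt and no reset: what is moved stays moved. The work goes in short steps, Python scripts to look and compute and a tool call to move; the robot and the scene stay as the last step left them, time stands still between calls to the robot, and variables do not carry over. Pictures are saved under pics/ and viewed, at most 10 in all, crops included, and the job is handed in when it is done.

Besides the shell and the picture viewer there is one more tool, called after ">>>" as name(argument=value, ...), one argument or row to a line, values as JSON. servo_tool: Moves the arm, as the interface text tells. Its arguments: {"type":"object","properties":{"steps":{"type":"array","items":{"type":"object","properties":{"dx":{"type":"number"},"dy":{"type":"number"},"dz":{"type":"number"},"wx":{"type":"number"},"wy":{"type":"number"},"wz":{"type":"number"}}}},"jaw":{"type":"number"}},"required":["steps"]}

```bash
mkdir -p pics; cat > h.py <<'E'
import numpy as np, cv2
from bench import ctrl, vision, workorder
def shot(n,name):
    c=vision.camera(n); cv2.imwrite(f'pics/{name}.png',c['frame'][:,:,::-1]); np.save(f'pics/{name}.npy',c,allow_pickle=True); return c
def load(name): return np.load(f'pics/{name}.npy',allow_pickle=True).item()
def ray(c,u,v):
    f=192/np.tan(np.radians(c['vfov'])/2); M=np.array(c['camera_from_world']); R=M[:3,:3]; o=-R.T@M[:3,3]
    d=R.T@np.array([(u-c['cx'])/f,-(v-c['cy'])/f,-1]); return o,d
def onz(c,u,v,z):
    o,d=ray(c,u,v); return o+d*(z-o[2])/d[2]
def proj(c,p):
    f=192/np.tan(np.radians(c['vfov'])/2); M=np.array(c['camera_from_world']); q=M[:3,:3]@np.array(p)+M[:3,3]
    return c['cx']+f*q[0]/-q[2], c['cy']-f*q[1]/-q[2]
E
python3 - <<'E'
from h import *
for n in('top','side'):
    c=shot(n,n+'0'); print({k:c[k] for k in c if k!='frame'})
a=[load(n+'0')['frame'] for n in('top','side')]
cv2.imwrite('pics/t2.png',cv2.resize(a[0][:,:,::-1],(800,600),interpolation=cv2.INTER_CUBIC))
E
```

```text
{'vfov': 49.089539868891414, 'cx': 255.06377532609952, 'cy': 193.21338834438973, 'camera_from_world': array([[ 3.51961971e-04, -9.99923776e-01,  1.23417363e-02,
         9.54216115e-02],
       [ 9.91113161e-01,  1.99051751e-03,  1.33006540e-01,
        -5.68723952e-01],
       [-1.33020968e-01,  1.21852441e-02,  9.91038315e-01,
        -1.13987813e+00],
       [ 0.00000000e+00,  0.00000000e+00,  0.00000000e+00,
         1.00000000e+00]])}
{'vfov': 56.55867576453153, 'cx': 253.31040484031843, 'cy': 189.81028209697885, 'camera_from_world': array([[-0.77375913, -0.63320336,  0.01871673,  0.51485323],
       [ 0.32176995, -0.36740122,  0.87262847, -0.18512489],
       [-0.54567473,  0.68122672,  0.48802586, -0.85118835],
       [ 0.        ,  0.        ,  0.        ,  1.        ]])}
```

View pics/t2.png

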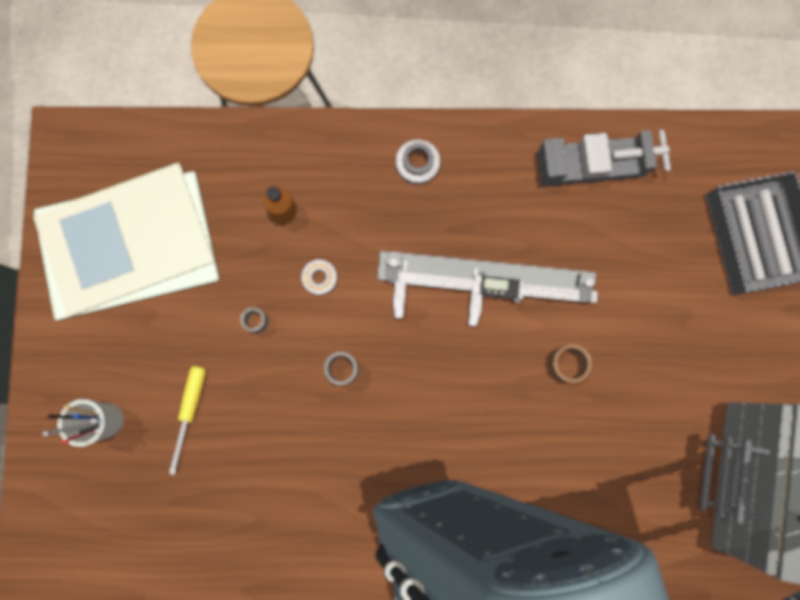

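View pics/side0.png

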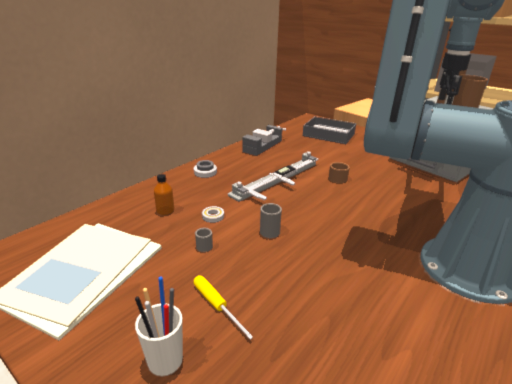

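The top view (800 px wide) shows the tall tube at (340,368) and the wide tube at (571,364). The fixed jaw is at (400,290) and the moving jaw at (476,297), with its slide at (500,287). The side view agrees, with the tall tube at (270,221). Next I'll make rough positions from these and compare them with the given sizes.

```bash
python3 - <<'E'
from h import *
c=load('top0'); s=.64
P=lambda u,v,z:onz(c,u*s,v*s,z).round(4)
print('tall rim',P(340.5,368,.075),'wide rim',P(571.5,363.5,.05))
print('beam ends L',P(381,265,.027),'R',P(597,296,.027))
print('fixed tip',P(399,317,.027),'mov tip',P(474,324,.027),'slide',P(500,288,.037),'clampL',P(393,262,.048),'clampR',P(587,282,.048))
print('fixed face tip R',P(405,316,.027),'mov face tip L',P(470,323,.027))
from bench import ctrl
o=ctrl.get_obs();print(o['time_s'],o['eef_pos'],o['eef_rot'],o['opening'])
cr=c['frame'][145:255,190:400,::-1]; cv2.imwrite('pics/crop.png',cv2.resize(cr,None,fx=3.8,fy=3.8,interpolation=cv2.INTER_CUBIC))
E
```

```text
tall rim [0.4494 0.1957 0.075 ] wide rim [ 0.4584 -0.2076  0.05  ]
beam ends L [0.6377 0.1279 0.027 ] R [ 0.5815 -0.2647  0.027 ]
fixed tip [0.5425 0.0951 0.027 ] mov tip [ 0.5301 -0.0401  0.027 ] slide [ 0.5943 -0.0867  0.037 ] clampL [0.6392 0.1062 0.048 ] clampR [ 0.6038 -0.241   0.048 ]
fixed face tip R [0.5444 0.0843 0.027 ] mov face tip L [ 0.5319 -0.0329  0.027 ]
0.1 [ 0.25351378 -0.51554171  0.23045121] [-8.08362617e-04  9.74028432e-01  2.26424291e-01 -2.30980003e-05] 1.0018283893571338
```

View pics/crop.png

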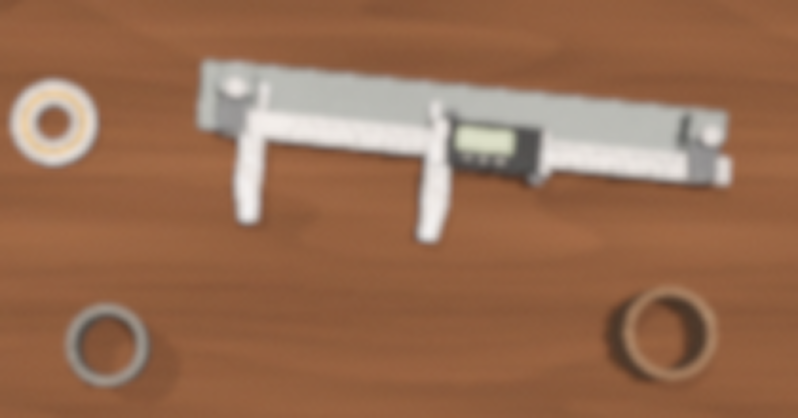

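The faces come out about 0.117 m apart, which fits the stated opening. Beam yaw is about -5°. The arm will now go over the area, aligning the fingers with the caliper's x axis, for a closer wrist view.

>>> servo_tool(
  steps=[
    {"dx":0.08,"dy":0.2,"wz":0.016},
    {"dx":0.16,"dy":0.4,"wz":0.032},
    {"dx":0.24,"dy":0.6,"wz":0.048},
    {"dx":0.32,"dy":0.8,"wz":0.064},
    {"dx":0.4,"dy":1.0,"wz":0.08},
  ],
  jaw=1,
)

```text
$.steps[0]: bad value
```

>>> servo_tool(
  steps=[
    {"dx":0.08,"dy":0.2,"wz":0.016},
    {"dx":0.16,"dy":0.4,"wz":0.032},
    {"dx":0.24,"dy":0.6,"wz":0.048},
    {"dx":0.32,"dy":0.8,"wz":0.064},
    {"dx":0.4,"dy":1.0,"wz":0.08},
  ],
)

```text
$.steps[0]: bad value
```

>>> servo_tool(
  steps=[
    {"dx":0.08,"dy":0.2,"wz":0.016},
    {"dx":0.16,"dy":0.4,"wz":0.032},
    {"dx":0.24,"dy":0.6,"wz":0.048},
    {"dx":0.32,"dy":0.8,"wz":0.064},
    {"dx":0.4,"dy":1.0,"wz":0.08},
  ],
)

```text
$.steps[0]: bad value
```

>>> servo_tool(
  steps=[
    {"dx":0.08,"dy":0.2,"wz":0.016},
    {"dx":0.16,"dy":0.4,"wz":0.032},
    {"dx":0.24,"dy":0.6,"wz":0.048},
    {"dx":0.32,"dy":0.8,"wz":0.064},
    {"dx":0.4,"dy":1.0,"wz":0.085},
  ],
)

```text
$.steps[0]: bad value
```

>>> servo_tool(
  steps=[
    {"dy":0.2,"dz":0.15},
    {"dy":0.4,"dz":0.3},
    {"dy":0.6,"dz":0.45},
    {"dy":0.8,"dz":0.6},
    {"dy":1.0,"dz":0.7},
  ],
)

```text
$.steps[0]: bad value
```

```bash
python3 - <<'E'
from h import *
o=ctrl.get_obs();print(o['time_s'],o['eef_pos'],o['eef_rot'],o['q'])
c=shot('wrist','w0')
print(onz(c,255,192,.0),{k:c[k] for k in c if k!='frame'})
E
```

```text
0.1 [ 0.25351378 -0.51554171  0.23045121] [-8.08362617e-04  9.74028432e-01  2.26424291e-01 -2.30980003e-05] [-1.32028247e+00  1.81508627e-01  1.60790694e+00 -1.06947071e-05
  1.35379444e+00 -2.06294098e-01]
[ 0.22276283 -0.52983995  0.        ] {'vfov': 64.24115519505442, 'cx': 255.6688405638851, 'cy': 192.37953744824338, 'camera_from_world': array([[ 0.44157053, -0.89722211, -0.00282015, -0.57459095],
       [ 0.86601221,  0.42702813, -0.26013425,  0.03381865],
       [ 0.23460248,  0.11242533,  0.96556834, -0.37739289],
       [ 0.        ,  0.        ,  0.        ,  1.        ]])}
```

View pics/w0.png

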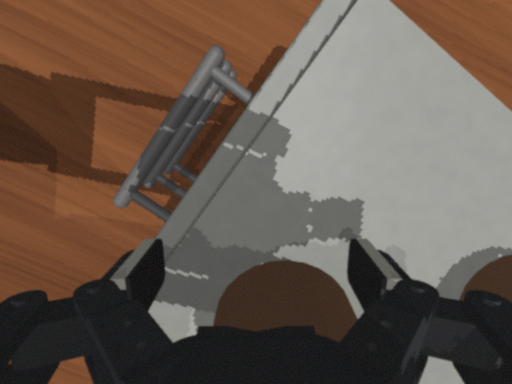

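This view shows only the fingers and the toolbox, because the moves were refused: the rows probably need all six fields. I'll try one call first.

>>> servo_tool(
  steps=[
    {"dx":0.08,"dy":0.2,"dz":0,"wx":0,"wy":0,"wz":0.016},
    {"dx":0.16,"dy":0.4,"dz":0,"wx":0,"wy":0,"wz":0.032},
    {"dx":0.24,"dy":0.6,"dz":0,"wx":0,"wy":0,"wz":0.048},
    {"dx":0.32,"dy":0.8,"dz":0,"wx":0,"wy":0,"wz":0.064},
    {"dx":0.4,"dy":1.0,"dz":0,"wx":0,"wy":0,"wz":0.08},
  ],
  jaw=1,
)

```text
time_s: 0.57
eef_pos: [0.2938, -0.4149, 0.2309]
eef_rot: [-0.0, 0.938, 0.348, 0.0]
wrist_force: [-0.3, 0.6, 0.4]
opening: 1.002
grasp_force: 0.0
```

>>> servo_tool(
  steps=[
    {"dx":0.08,"dy":0.2,"dz":0,"wx":0,"wy":0,"wz":0.016},
    {"dx":0.16,"dy":0.4,"dz":0,"wx":0,"wy":0,"wz":0.032},
    {"dx":0.24,"dy":0.6,"dz":0,"wx":0,"wy":0,"wz":0.048},
    {"dx":0.32,"dy":0.8,"dz":0,"wx":0,"wy":0,"wz":0.064},
    {"dx":0.4,"dy":1.0,"dz":0,"wx":0,"wy":0,"wz":0.08},
  ],
)

```text
time_s: 0.98
eef_pos: [0.3338, -0.3149, 0.2311]
eef_rot: [-0.0, 0.887, 0.463, 0.0]
wrist_force: [0.8, 1.2, -0.1]
opening: 0.999
grasp_force: 0.0
```

>>> servo_tool(
  steps=[
    {"dx":0.08,"dy":0.2,"dz":0,"wx":0,"wy":0,"wz":0.016},
    {"dx":0.16,"dy":0.4,"dz":0,"wx":0,"wy":0,"wz":0.032},
    {"dx":0.24,"dy":0.6,"dz":0,"wx":0,"wy":0,"wz":0.048},
    {"dx":0.32,"dy":0.8,"dz":0,"wx":0,"wy":0,"wz":0.064},
    {"dx":0.4,"dy":1.0,"dz":0,"wx":0,"wy":0,"wz":0.08},
  ],
)

```text
time_s: 1.4
eef_pos: [0.3737, -0.2149, 0.2311]
eef_rot: [-0.0, 0.822, 0.57, -0.0]
wrist_force: [0.2, -1.2, 0.6]
opening: 0.995
grasp_force: 0.0
```

>>> servo_tool(
  steps=[
    {"dx":0.04,"dy":0.2,"dz":0.1,"wx":0,"wy":0,"wz":0.016},
    {"dx":0.08,"dy":0.4,"dz":0.2,"wx":0,"wy":0,"wz":0.032},
    {"dx":0.12,"dy":0.6,"dz":0.3,"wx":0,"wy":0,"wz":0.048},
    {"dx":0.16,"dy":0.8,"dz":0.4,"wx":0,"wy":0,"wz":0.064},
    {"dx":0.2,"dy":1.0,"dz":0.5,"wx":0,"wy":0,"wz":0.085},
  ],
)

```text
time_s: 1.82
eef_pos: [0.3935, -0.1149, 0.2816]
eef_rot: [-0.0, 0.738, 0.674, -0.0]
wrist_force: [0.9, -0.1, 0.4]
opening: 1.002
grasp_force: 0.0
```

>>> servo_tool(
  steps=[
    {"dx":0,"dy":0.2,"dz":0.1,"wx":0,"wy":0,"wz":0},
    {"dx":0,"dy":0.4,"dz":0.2,"wx":0,"wy":0,"wz":0},
    {"dx":0,"dy":0.6,"dz":0.3,"wx":0,"wy":0,"wz":0},
    {"dx":0,"dy":0.8,"dz":0.4,"wx":0,"wy":0,"wz":0},
    {"dx":0,"dy":1.0,"dz":0.5,"wx":0,"wy":0,"wz":0},
  ],
)

```text
time_s: 2.23
eef_pos: [0.3933, -0.015, 0.3316]
eef_rot: [-0.0, 0.739, 0.673, -0.0]
wrist_force: [0.0, -0.7, -0.3]
opening: 1.0
grasp_force: 0.0
```

```bash
python3 - <<'E'
from h import *
o=ctrl.get_obs();print(o['time_s'],o['eef_pos'],o['eef_rot'],o['q'])
c=shot('wrist','w1')
for u,v in((0,0),(511,0),(0,383),(511,383),(255,192)):print(onz(c,u,v,0.))
cv2.imwrite('pics/w1b.png',cv2.resize(c['frame'][:,:,::-1],(800,600)))
E
```

```text
2.2333 [ 0.39329997 -0.01501104  0.33162056] [-7.71591262e-05  7.39243852e-01  6.73437838e-01 -2.72857362e-05] [-3.42127040e-01 -3.25392772e-01  1.88179378e+00  2.44493891e-05
  1.58535350e+00 -2.49029312e-01]
[0.06438344 0.22718035 0.        ]
[0.76094259 0.16247848 0.        ]
[-0.13692894 -0.40938426  0.        ]
[ 8.41386075e-01 -4.99807577e-01  5.55111512e-17]
[ 3.86775000e-01 -7.60265790e-02  5.55111512e-17]
```

View pics/w1b.png

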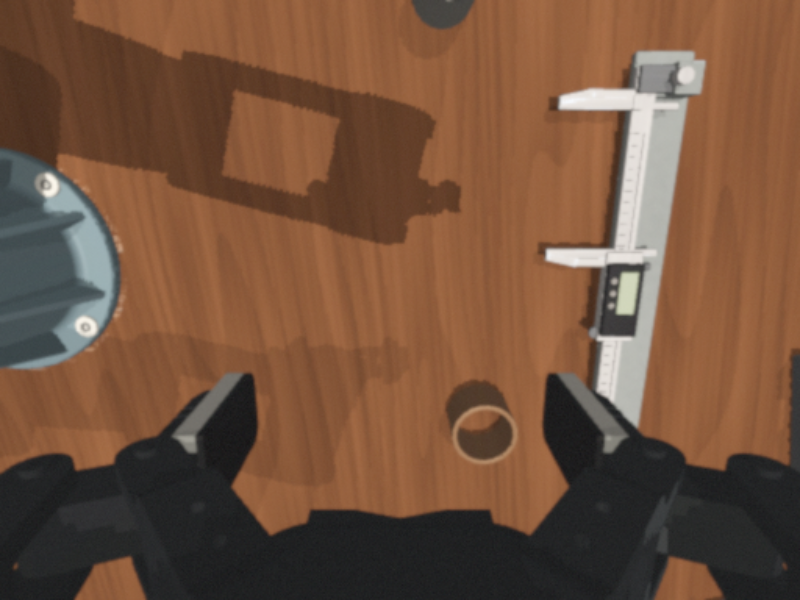

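Wrist view (800 px): fixed jaw's face runs from (560,109) to (632,110) and the moving jaw's from (546,249) to (608,250). The beam's left edge goes from (631,115) to (600,370). The tall tube's rim is just cut off at the top, near (443,0). I'll measure these edges with a mask.

```bash
python3 - <<'E'
from h import *
c=load('w1'); hsv=cv2.cvtColor(c['frame'],cv2.COLOR_RGB2HSV)
m=((hsv[:,:,1]<40)&(hsv[:,:,2]>165))
def P(u,v,z): return onz(c,u,v,z)[:2]
def edge(cols,r0,r1,kind):
    pts=[]
    for u in cols:
        r=np.where(m[r0:r1,u])[0]
        if len(r): pts.append(P(u,r0+(r.max()+.5 if kind=='low' else r.min()-.5),.027))
    pts=np.array(pts); k=np.polyfit(pts[:,0],pts[:,1],1); print(kind,'slope',k[0],'std',np.std(pts[:,1]-np.polyval(k,pts[:,0])).round(4),'ends',pts[0],pts[-1]);return k
kf=edge(range(364,398),50,76,'low')
km=edge(range(355,386),150,175,'top')
# beam left edge between jaws
pts=[]
for v in range(82,152):
    r=np.where(m[v,370:430])[0]; pts.append(P(370+r.min()-.5,v,.027))
pts=np.array(pts);k=np.polyfit(pts[:,1],pts[:,0],1);print('beam edge x=',k,np.std(pts[:,0]-np.polyval(k,pts[:,1])))
th=np.arctan(-k[0]);print('theta deg',np.degrees(th))
for name,v0,v1 in(('fix tip',50,76),('mov tip',152,176)):
    us=np.where(m[v0:v1,330:].any(0))[0].min()+330; vs=np.where(m[v0:v1,us:us+2].any(1))[0]+v0
    print(name,P(us-.5,vs.mean(),.027))
ex=np.array([np.cos(th),np.sin(th)]);ey=np.array([-np.sin(th),np.cos(th)])
# intersection of beam edge & faces
for kk in(kf,km):
    x=(k[0]*kk[1]+k[1])/(1-k[0]*kk[0]); y=kk[0]*x+kk[1]; print('corner',x,y,'origin(beam centre)',np.array([x,y])+.009*ex)
# tall tube by top
t=load('top0');print('screw',P(*(np.array([686,75])*.64),.05))
h=cv2.cvtColor(t['frame'],cv2.COLOR_RGB2HSV);mm=((h[:,:,1]<70)).astype(np.uint8);mm[:218]=0;mm[254:]=0;mm[:,:200]=0;mm[:,236:]=0
cs=cv2.findContours(mm,cv2.RETR_EXTERNAL,cv2.CHAIN_APPROX_NONE)[0];b=max(cs,key=cv2.contourArea);(u,v),r=cv2.minEnclosingCircle(b);print(u,v,r,onz(t,u,v,.075),'dia',np.linalg.norm(onz(t,u-r,v,.075)-onz(t,u+r,v,.075)))
E
```

```text
low slope -0.09341958916478985 std 0.0005 ends [0.5513693  0.08939902] [0.59611071 0.0852459 ]
top slope -0.09273387247411034 std 0.0 ends [ 0.5381384  -0.03177297] [ 0.58190299 -0.03583143]
beam edge x= [0.1012358  0.59709879] 0.0004116520959190864
theta deg -5.780689380504782
fix tip [0.54259233 0.09594511]
mov tip [ 0.52856298 -0.03756961]
corner 0.605614648799777 0.08411900816611326 origin(beam centre) [0.61456888 0.08321252]
corner 0.5933637770330853 -0.036894232541828414 origin(beam centre) [ 0.60231801 -0.03780072]
screw [0.63842974 0.10416959]
217.84042358398438 235.35105895996094 10.795087814331055 [0.44980454 0.1959454  0.075     ] dia 0.05760986234743596
```

The pose checks out:
- **Tips:** the predicted fixed tip (0.542, 0.090) matches the measured one.
- **Opening:** about 0.1216 m.
- **Tube:** rim diameter measures 57.6 mm against 55.

I'll move closer and measure the tube in the wrist view.

>>> servo_tool(
  steps=[
    {"dx":0.11,"dy":0.2,"dz":-0.1,"wx":0,"wy":0,"wz":0},
    {"dx":0.22,"dy":0.4,"dz":-0.2,"wx":0,"wy":0,"wz":0},
    {"dx":0.33,"dy":0.6,"dz":-0.3,"wx":0,"wy":0,"wz":0},
    {"dx":0.44,"dy":0.8,"dz":-0.4,"wx":0,"wy":0,"wz":0},
    {"dx":0.55,"dy":1.0,"dz":-0.5,"wx":0,"wy":0,"wz":0},
  ],
)

```text
time_s: 2.7
eef_pos: [0.4489, 0.0849, 0.2806]
eef_rot: [0.0, 0.739, 0.674, -0.0]
wrist_force: [0.6, 0.9, 0.7]
opening: 0.998
grasp_force: 0.0
```

```bash
python3 - <<'E'
from h import *
c=shot('wrist','w2'); print(proj(c,[.45,.196,.075]), proj(c,[.5708,.0557,.075]))
cv2.imwrite('pics/w2b.png',cv2.resize(c['frame'][:,:,::-1],(800,600)))
E
```

```text
(np.float64(246.7719499953694), np.float64(65.42822369155148)) (np.float64(361.9541547231086), np.float64(183.88268180107312))
```

View pics/w2b.png

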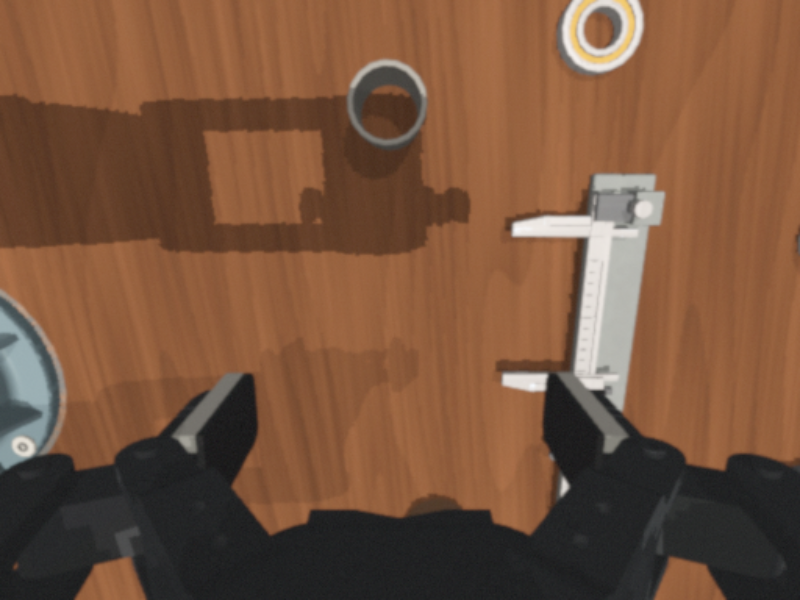

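The tube's rim centre shows at (387,103) on the 800 px picture. The prediction was (386,102), so the estimate holds within 1 mm. Now I'll go over the tube and down.

>>> servo_tool(
  steps=[
    {"dx":0,"dy":0.2,"dz":-0.1,"wx":0,"wy":0,"wz":0},
    {"dx":0,"dy":0.4,"dz":-0.2,"wx":0,"wy":0,"wz":0},
    {"dx":0,"dy":0.6,"dz":-0.3,"wx":0,"wy":0,"wz":0},
    {"dx":0.01,"dy":0.8,"dz":-0.5,"wx":0,"wy":0,"wz":0},
    {"dx":0.015,"dy":1.0,"dz":-0.7,"wx":0,"wy":0,"wz":0},
  ],
)

```text
time_s: 3.17
eef_pos: [0.4505, 0.1848, 0.211]
eef_rot: [0.0, 0.739, 0.673, 0.001]
wrist_force: [0.2, 0.2, -0.5]
opening: 0.998
grasp_force: 0.0
```

>>> servo_tool(
  steps=[
    {"dx":0,"dy":0.106,"dz":-0.1,"wx":0,"wy":0,"wz":0},
    {"dx":0,"dy":0.106,"dz":-0.3,"wx":0,"wy":0,"wz":0},
    {"dx":0,"dy":0.106,"dz":-0.5,"wx":0,"wy":0,"wz":0},
    {"dx":0,"dy":0.106,"dz":-0.7,"wx":0,"wy":0,"wz":0},
    {"dx":0,"dy":0.106,"dz":-0.9,"wx":0,"wy":0,"wz":0},
  ],
)

```text
time_s: 3.58
eef_pos: [0.4503, 0.1943, 0.1206]
eef_rot: [0.0, 0.739, 0.674, 0.0]
wrist_force: [-0.6, -0.3, 0.5]
opening: 0.998
grasp_force: 0.0
```

>>> servo_tool(
  steps=[
    {"dx":0,"dy":0,"dz":-0.2,"wx":0,"wy":0,"wz":0},
    {"dx":0,"dy":0,"dz":-0.4,"wx":0,"wy":0,"wz":0},
    {"dx":0,"dy":0,"dz":-0.6,"wx":0,"wy":0,"wz":0},
    {"dx":0,"dy":0,"dz":-0.78,"wx":0,"wy":0,"wz":0},
    {"dx":0,"dy":0,"dz":-0.78,"wx":0,"wy":0,"wz":0},
  ],
)

```text
time_s: 4.0
eef_pos: [0.4475, 0.1936, 0.0401]
eef_rot: [-0.002, 0.739, 0.673, -0.003]
wrist_force: [-1.6, -0.3, 0.2]
opening: 1.0
grasp_force: 0.0
```

>>> servo_tool(
  steps=[
    {"dx":0,"dy":0,"dz":0,"wx":0,"wy":0,"wz":0},
    {"dx":0,"dy":0,"dz":0,"wx":0,"wy":0,"wz":0},
    {"dx":0,"dy":0,"dz":0,"wx":0,"wy":0,"wz":0},
    {"dx":0,"dy":0,"dz":0,"wx":0,"wy":0,"wz":0},
    {"dx":0,"dy":0,"dz":0,"wx":0,"wy":0,"wz":0},
  ],
  jaw=0.5,
)

```text
time_s: 4.42
eef_pos: [0.4517, 0.1947, 0.045]
eef_rot: [0.001, 0.739, 0.674, 0.001]
wrist_force: [0.4, -0.5, 7.0]
opening: 0.624
grasp_force: 64.7
```

>>> servo_tool(
  steps=[
    {"dx":0,"dy":0,"dz":0,"wx":0,"wy":0,"wz":0},
    {"dx":0,"dy":0,"dz":0,"wx":0,"wy":0,"wz":0},
    {"dx":0,"dy":0,"dz":0,"wx":0,"wy":0,"wz":0},
    {"dx":0,"dy":0,"dz":0,"wx":0,"wy":0,"wz":0},
    {"dx":0,"dy":0,"dz":0,"wx":0,"wy":0,"wz":0},
  ],
)

```text
time_s: 4.83
eef_pos: [0.4517, 0.1947, 0.045]
eef_rot: [0.001, 0.739, 0.674, 0.001]
wrist_force: [-0.9, -0.1, 7.1]
opening: 0.625
grasp_force: 64.7
```

Gripped, at 0.625 opening (about 53–55 mm), with the tube pressed lightly onto the bench. Next the tube slides in front of the mouth and then in.

>>> servo_tool(
  steps=[
    {"dx":0.01,"dy":-0.1,"dz":0,"wx":0,"wy":0,"wz":0},
    {"dx":0.03,"dy":-0.3,"dz":0,"wx":0,"wy":0,"wz":0},
    {"dx":0.05,"dy":-0.5,"dz":0,"wx":0,"wy":0,"wz":0},
    {"dx":0.07,"dy":-0.7,"dz":0,"wx":0,"wy":0,"wz":0},
    {"dx":0.1,"dy":-0.9,"dz":0,"wx":0,"wy":0,"wz":0},
  ],
)

```text
time_s: 5.25
eef_pos: [0.4615, 0.1048, 0.045]
eef_rot: [0.001, 0.739, 0.674, 0.002]
wrist_force: [-1.2, 5.5, 8.1]
opening: 0.629
grasp_force: 64.7
```

>>> servo_tool(
  steps=[
    {"dx":0.06,"dy":-0.1,"dz":0,"wx":0,"wy":0,"wz":0},
    {"dx":0.12,"dy":-0.2,"dz":0,"wx":0,"wy":0,"wz":0},
    {"dx":0.18,"dy":-0.3,"dz":0,"wx":0,"wy":0,"wz":0},
    {"dx":0.24,"dy":-0.4,"dz":0,"wx":0,"wy":0,"wz":0},
    {"dx":0.3,"dy":-0.49,"dz":0,"wx":0,"wy":0,"wz":0},
  ],
)

```text
time_s: 5.67
eef_pos: [0.491, 0.056, 0.045]
eef_rot: [-0.0, 0.739, 0.673, 0.001]
wrist_force: [-3.6, 5.6, 11.3]
opening: 0.63
grasp_force: 65.2
```

```bash
python3 - <<'E'
from h import *
o=ctrl.get_obs();print(o['eef_pos'])
c=shot('side','s1')
cv2.imwrite('pics/s1b.png',cv2.resize(c['frame'][110:260,180:380,::-1],(800,600),interpolation=cv2.INTER_CUBIC))
E
```

```text
[0.49100532 0.05601454 0.04500641]
```

View pics/s1b.png

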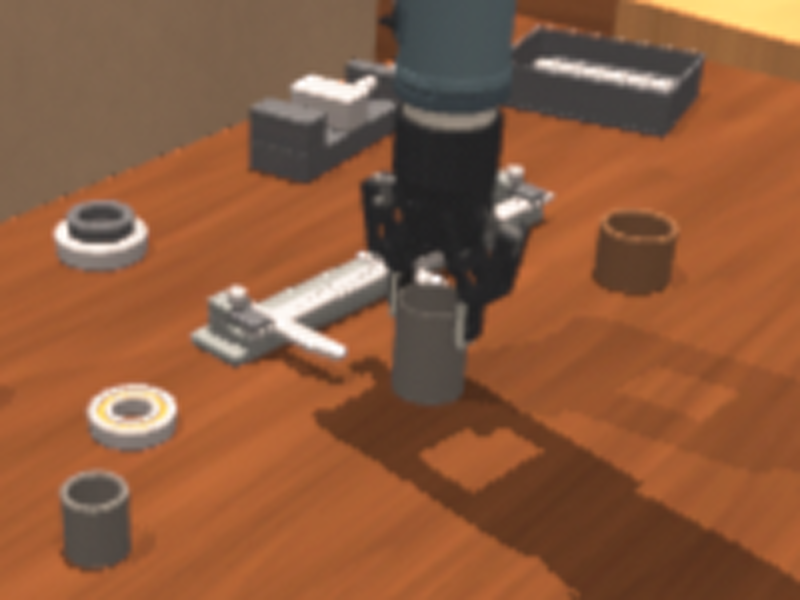

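The tube stands upright between the fingers at (430,345), in front of the mouth and clear of the fixed jaw's tip at (342,350). Slide it in.

>>> servo_tool(
  steps=[
    {"dx":0.15,"dy":0,"dz":0,"wx":0,"wy":0,"wz":0},
    {"dx":0.32,"dy":0,"dz":0,"wx":0,"wy":0,"wz":0},
    {"dx":0.5,"dy":0,"dz":0,"wx":0,"wy":0,"wz":0},
    {"dx":0.68,"dy":0,"dz":0,"wx":0,"wy":0,"wz":0},
    {"dx":0.8,"dy":0,"dz":0,"wx":0,"wy":0,"wz":0},
  ],
)

```text
time_s: 6.13
eef_pos: [0.5714, 0.0555, 0.045]
eef_rot: [0.0, 0.739, 0.674, 0.0]
wrist_force: [-9.8, -0.9, 17.2]
opening: 0.627
grasp_force: 65.9
```

>>> servo_tool(
  steps=[
    {"dx":0,"dy":0,"dz":0,"wx":0,"wy":0,"wz":0},
    {"dx":0,"dy":0,"dz":0,"wx":0,"wy":0,"wz":0},
    {"dx":0,"dy":0,"dz":0,"wx":0,"wy":0,"wz":0},
    {"dx":0,"dy":0,"dz":0,"wx":0,"wy":0,"wz":0},
    {"dx":0,"dy":0,"dz":0,"wx":0,"wy":0,"wz":0},
  ],
)

```text
time_s: 6.55
eef_pos: [0.5722, 0.0553, 0.0451]
eef_rot: [0.002, 0.739, 0.673, 0.002]
wrist_force: [4.7, -0.6, 5.0]
opening: 0.627
grasp_force: 65.3
```

```bash
python3 - <<'E'
from h import *
print(ctrl.get_obs()['eef_pos'])
c=shot('wrist','w3')
cv2.imwrite('pics/w3b.png',cv2.resize(c['frame'][:,:,::-1],(800,600)))
E
```

```text
[0.5721825  0.05533469 0.04510101]
```

View pics/w3b.png

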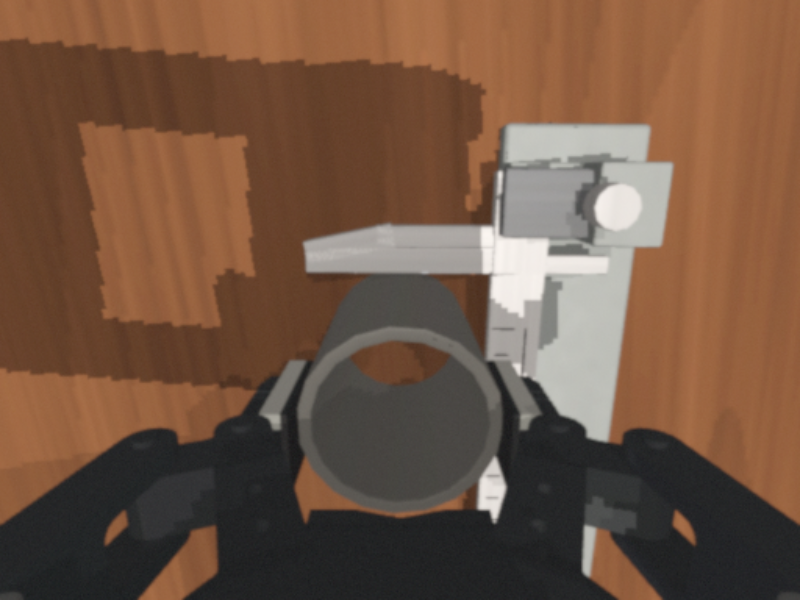

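The tube sits in the mouth, with its foot just short of the fixed jaw's face (near (400,275)) and about centred between the jaw tip (305) and the beam (490). Release and rise.

>>> servo_tool(
  steps=[
    {"dx":0,"dy":0,"dz":0,"wx":0,"wy":0,"wz":0},
    {"dx":0,"dy":0,"dz":0,"wx":0,"wy":0,"wz":0},
    {"dx":0,"dy":0,"dz":0,"wx":0,"wy":0,"wz":0},
    {"dx":0,"dy":0,"dz":0,"wx":0,"wy":0,"wz":0},
    {"dx":0,"dy":0,"dz":0,"wx":0,"wy":0,"wz":0},
  ],
  jaw=1,
)

```text
time_s: 7.02
eef_pos: [0.5695, 0.0556, 0.0429]
eef_rot: [-0.0, 0.739, 0.674, -0.0]
wrist_force: [-0.6, -0.6, 0.4]
opening: 1.004
grasp_force: 0.0
```

>>> servo_tool(
  steps=[
    {"dx":0,"dy":0,"dz":0.1,"wx":0,"wy":0,"wz":0},
    {"dx":0,"dy":0,"dz":0.25,"wx":0,"wy":0,"wz":0},
    {"dx":0,"dy":0,"dz":0.45,"wx":0,"wy":0,"wz":0},
    {"dx":0,"dy":0,"dz":0.7,"wx":0,"wy":0,"wz":0},
    {"dx":0,"dy":0,"dz":1.0,"wx":0,"wy":0,"wz":0},
  ],
)

```text
time_s: 7.43
eef_pos: [0.5689, 0.0557, 0.1435]
eef_rot: [-0.001, 0.739, 0.673, -0.001]
wrist_force: [0.0, -0.2, -0.4]
opening: 1.0
grasp_force: 0.0
```

>>> servo_tool(
  steps=[
    {"dx":0,"dy":0.1,"dz":0.2,"wx":0,"wy":0,"wz":0},
    {"dx":0,"dy":0.1,"dz":0.4,"wx":0,"wy":0,"wz":0},
    {"dx":0,"dy":0.1,"dz":0.6,"wx":0,"wy":0,"wz":0},
    {"dx":0,"dy":0.1,"dz":0.8,"wx":0,"wy":0,"wz":0},
    {"dx":0,"dy":0.1,"dz":1.0,"wx":0,"wy":0,"wz":0},
  ],
)

```text
time_s: 7.85
eef_pos: [0.5699, 0.0657, 0.2451]
eef_rot: [0.0, 0.739, 0.674, 0.0]
wrist_force: [-0.2, 0.1, -0.3]
opening: 1.004
grasp_force: 0.0
```

```bash
python3 - <<'E'
from h import *
print(ctrl.get_obs()['eef_pos'])
c=shot('wrist','w4')
for n,p in dict(tube=(.5715,.0555,.075),grip=(.5977,-.0856,.037)).items(): print(n,np.array(proj(c,p))/.64)
cv2.imwrite('pics/w4b.png',cv2.resize(c['frame'][:,:,::-1],(800,600)))
E
```

```text
[0.56986909 0.06569206 0.24507481]
tube [402.79418275 288.21525725]
grip [449.75148339 440.82112867]
```

View pics/w4b.png

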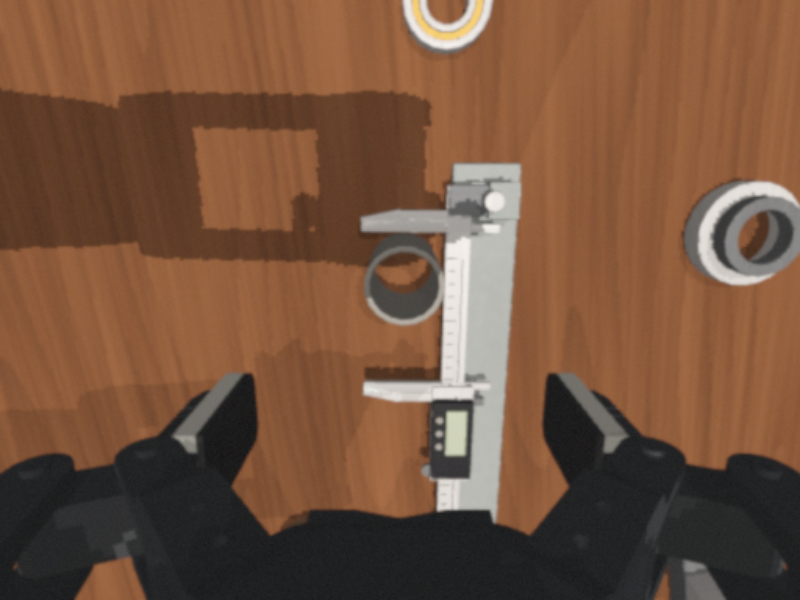

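The tube stands in the mouth at (403,286). The slide's housing is centred at (450,440), as predicted. Now over the slide and down onto it.

>>> servo_tool(
  steps=[
    {"dx":0.03,"dy":-0.15,"dz":0,"wx":0,"wy":0,"wz":0},
    {"dx":0.06,"dy":-0.3,"dz":0,"wx":0,"wy":0,"wz":0},
    {"dx":0.09,"dy":-0.45,"dz":0,"wx":0,"wy":0,"wz":0},
    {"dx":0.12,"dy":-0.6,"dz":-0.1,"wx":0,"wy":0,"wz":0},
    {"dx":0.14,"dy":-0.76,"dz":-0.2,"wx":0,"wy":0,"wz":0},
  ],
)

```text
time_s: 8.32
eef_pos: [0.5847, -0.0113, 0.2235]
eef_rot: [0.001, 0.739, 0.674, 0.001]
wrist_force: [-0.3, -0.1, -0.4]
opening: 1.003
grasp_force: 0.0
```

>>> servo_tool(
  steps=[
    {"dx":0.03,"dy":-0.15,"dz":-0.1,"wx":0,"wy":0,"wz":0},
    {"dx":0.06,"dy":-0.3,"dz":-0.2,"wx":0,"wy":0,"wz":0},
    {"dx":0.09,"dy":-0.45,"dz":-0.3,"wx":0,"wy":0,"wz":0},
    {"dx":0.12,"dy":-0.6,"dz":-0.45,"wx":0,"wy":0,"wz":0},
    {"dx":0.14,"dy":-0.755,"dz":-0.6,"wx":0,"wy":0,"wz":0},
  ],
)

```text
time_s: 8.73
eef_pos: [0.5985, -0.0874, 0.1622]
eef_rot: [0.0, 0.739, 0.673, 0.0]
wrist_force: [-0.4, -0.4, -0.5]
opening: 1.002
grasp_force: 0.0
```

>>> servo_tool(
  steps=[
    {"dx":0,"dy":0,"dz":-0.2,"wx":0,"wy":0,"wz":0},
    {"dx":0,"dy":0,"dz":-0.4,"wx":0,"wy":0,"wz":0},
    {"dx":0,"dy":0,"dz":-0.6,"wx":0,"wy":0,"wz":0},
    {"dx":0,"dy":0,"dz":-0.8,"wx":0,"wy":0,"wz":0},
    {"dx":0,"dy":0,"dz":-0.9,"wx":0,"wy":0,"wz":0},
  ],
)

```text
time_s: 9.15
eef_pos: [0.5963, -0.0861, 0.0697]
eef_rot: [-0.002, 0.739, 0.673, -0.001]
wrist_force: [-0.7, -0.3, -1.1]
opening: 0.998
grasp_force: 0.0
```

>>> servo_tool(
  steps=[
    {"dx":0,"dy":0,"dz":-0.15,"wx":0,"wy":0,"wz":0},
    {"dx":0,"dy":0,"dz":-0.3,"wx":0,"wy":0,"wz":0},
    {"dx":0,"dy":0,"dz":-0.45,"wx":0,"wy":0,"wz":0},
    {"dx":0,"dy":0,"dz":-0.53,"wx":0,"wy":0,"wz":0},
    {"dx":0,"dy":0,"dz":-0.53,"wx":0,"wy":0,"wz":0},
  ],
)

```text
time_s: 9.57
eef_pos: [0.5966, -0.0858, 0.018]
eef_rot: [-0.002, 0.739, 0.673, -0.001]
wrist_force: [-0.1, 0.1, -0.5]
opening: 0.999
grasp_force: 0.0
```

>>> servo_tool(
  steps=[
    {"dx":0,"dy":0,"dz":0,"wx":0,"wy":0,"wz":0},
    {"dx":0,"dy":0,"dz":0,"wx":0,"wy":0,"wz":0},
    {"dx":0,"dy":0,"dz":0,"wx":0,"wy":0,"wz":0},
    {"dx":0,"dy":0,"dz":0,"wx":0,"wy":0,"wz":0},
    {"dx":0,"dy":0,"dz":0,"wx":0,"wy":0,"wz":0},
  ],
  jaw=0.55,
)

```text
time_s: 9.98
eef_pos: [0.5987, -0.0861, 0.0211]
eef_rot: [0.001, 0.739, 0.674, 0.0]
wrist_force: [-0.5, 0.1, 0.3]
opening: 0.552
grasp_force: 0.0
```

>>> servo_tool(
  steps=[
    {"dx":0,"dy":0,"dz":0,"wx":0,"wy":0,"wz":0},
    {"dx":0,"dy":0,"dz":0,"wx":0,"wy":0,"wz":0},
    {"dx":0,"dy":0,"dz":0,"wx":0,"wy":0,"wz":0},
    {"dx":0,"dy":0,"dz":0,"wx":0,"wy":0,"wz":0},
    {"dx":0,"dy":0,"dz":0,"wx":0,"wy":0,"wz":0},
  ],
  jaw=0.3,
)

```text
time_s: 10.4
eef_pos: [0.5989, -0.0861, 0.0212]
eef_rot: [0.001, 0.739, 0.673, 0.0]
wrist_force: [-0.6, 1.0, 5.1]
opening: 0.379
grasp_force: 61.5
```

The slide is gripped with little side force. About 66 mm remain until both jaws touch. I'll take 50 mm first, along (0.096, 0.995).

>>> servo_tool(
  steps=[
    {"dx":0.01,"dy":0.1,"dz":0,"wx":0,"wy":0,"wz":0},
    {"dx":0.02,"dy":0.2,"dz":0,"wx":0,"wy":0,"wz":0},
    {"dx":0.029,"dy":0.3,"dz":0,"wx":0,"wy":0,"wz":0},
    {"dx":0.038,"dy":0.4,"dz":0,"wx":0,"wy":0,"wz":0},
    {"dx":0.048,"dy":0.5,"dz":0,"wx":0,"wy":0,"wz":0},
  ],
)

```text
time_s: 10.82
eef_pos: [0.6039, -0.0361, 0.0211]
eef_rot: [0.001, 0.739, 0.673, 0.0]
wrist_force: [-0.1, -1.9, 5.4]
opening: 0.382
grasp_force: 61.4
```

>>> servo_tool(
  steps=[
    {"dx":0.002,"dy":0.02,"dz":0,"wx":0,"wy":0,"wz":0},
    {"dx":0.004,"dy":0.04,"dz":0,"wx":0,"wy":0,"wz":0},
    {"dx":0.006,"dy":0.06,"dz":0,"wx":0,"wy":0,"wz":0},
    {"dx":0.008,"dy":0.08,"dz":0,"wx":0,"wy":0,"wz":0},
    {"dx":0.01,"dy":0.1,"dz":0,"wx":0,"wy":0,"wz":0},
  ],
)

```text
time_s: 11.23
eef_pos: [0.6049, -0.0262, 0.0211]
eef_rot: [0.001, 0.739, 0.673, 0.0]
wrist_force: [-0.5, -1.2, 5.6]
opening: 0.381
grasp_force: 61.5
```

>>> servo_tool(
  steps=[
    {"dx":0.001,"dy":0.01,"dz":0,"wx":0,"wy":0,"wz":0},
    {"dx":0.002,"dy":0.02,"dz":0,"wx":0,"wy":0,"wz":0},
    {"dx":0.003,"dy":0.03,"dz":0,"wx":0,"wy":0,"wz":0},
    {"dx":0.004,"dy":0.04,"dz":0,"wx":0,"wy":0,"wz":0},
    {"dx":0.004,"dy":0.04,"dz":0,"wx":0,"wy":0,"wz":0},
  ],
)

```text
time_s: 11.65
eef_pos: [0.6053, -0.0221, 0.0212]
eef_rot: [0.001, 0.739, 0.673, 0.001]
wrist_force: [0.6, -1.0, 6.7]
opening: 0.383
grasp_force: 61.5
```

>>> servo_tool(
  steps=[
    {"dx":0,"dy":0.003,"dz":0,"wx":0,"wy":0,"wz":0},
    {"dx":0.001,"dy":0.006,"dz":0,"wx":0,"wy":0,"wz":0},
    {"dx":0.001,"dy":0.009,"dz":0,"wx":0,"wy":0,"wz":0},
    {"dx":0.001,"dy":0.012,"dz":0,"wx":0,"wy":0,"wz":0},
    {"dx":0.001,"dy":0.014,"dz":0,"wx":0,"wy":0,"wz":0},
  ],
)

```text
time_s: 12.07
eef_pos: [0.6054, -0.0211, 0.0212]
eef_rot: [0.001, 0.739, 0.673, 0.0]
wrist_force: [0.8, -2.7, 5.0]
opening: 0.381
grasp_force: 61.5
```

>>> servo_tool(
  steps=[
    {"dx":0,"dy":0.003,"dz":0,"wx":0,"wy":0,"wz":0},
    {"dx":0.001,"dy":0.006,"dz":0,"wx":0,"wy":0,"wz":0},
    {"dx":0.001,"dy":0.009,"dz":0,"wx":0,"wy":0,"wz":0},
    {"dx":0.001,"dy":0.012,"dz":0,"wx":0,"wy":0,"wz":0},
    {"dx":0.001,"dy":0.012,"dz":0,"wx":0,"wy":0,"wz":0},
  ],
)

```text
time_s: 12.48
eef_pos: [0.6055, -0.0201, 0.0212]
eef_rot: [0.001, 0.739, 0.673, 0.0]
wrist_force: [-0.5, -4.2, 5.9]
opening: 0.384
grasp_force: 61.5
```

>>> servo_tool(
  steps=[
    {"dx":0,"dy":0.002,"dz":0,"wx":0,"wy":0,"wz":0},
    {"dx":0,"dy":0.004,"dz":0,"wx":0,"wy":0,"wz":0},
    {"dx":0.001,"dy":0.006,"dz":0,"wx":0,"wy":0,"wz":0},
    {"dx":0.001,"dy":0.008,"dz":0,"wx":0,"wy":0,"wz":0},
    {"dx":0.001,"dy":0.008,"dz":0,"wx":0,"wy":0,"wz":0},
  ],
)

```text
time_s: 12.9
eef_pos: [0.6056, -0.0194, 0.0212]
eef_rot: [0.001, 0.739, 0.673, 0.0]
wrist_force: [0.2, -3.3, 5.8]
opening: 0.384
grasp_force: 61.5
```

>>> servo_tool(
  steps=[
    {"dx":0,"dy":0.003,"dz":0,"wx":0,"wy":0,"wz":0},
    {"dx":0.001,"dy":0.006,"dz":0,"wx":0,"wy":0,"wz":0},
    {"dx":0.001,"dy":0.009,"dz":0,"wx":0,"wy":0,"wz":0},
    {"dx":0.001,"dy":0.01,"dz":0,"wx":0,"wy":0,"wz":0},
    {"dx":0.001,"dy":0.01,"dz":0,"wx":0,"wy":0,"wz":0},
  ],
)

```text
time_s: 13.32
eef_pos: [0.6057, -0.0184, 0.0212]
eef_rot: [0.001, 0.739, 0.673, 0.0]
wrist_force: [0.6, -3.5, 5.2]
opening: 0.382
grasp_force: 61.5
```

>>> servo_tool(
  steps=[
    {"dx":0,"dy":0.003,"dz":0,"wx":0,"wy":0,"wz":0},
    {"dx":0.001,"dy":0.006,"dz":0,"wx":0,"wy":0,"wz":0},
    {"dx":0.001,"dy":0.009,"dz":0,"wx":0,"wy":0,"wz":0},
    {"dx":0.001,"dy":0.01,"dz":0,"wx":0,"wy":0,"wz":0},
    {"dx":0.001,"dy":0.01,"dz":0,"wx":0,"wy":0,"wz":0},
  ],
)

```text
time_s: 13.73
eef_pos: [0.6057, -0.0175, 0.0212]
eef_rot: [0.001, 0.739, 0.673, 0.0]
wrist_force: [-0.1, -3.4, 6.0]
opening: 0.379
grasp_force: 61.5
```

>>> servo_tool(
  steps=[
    {"dx":0,"dy":0.003,"dz":0,"wx":0,"wy":0,"wz":0},
    {"dx":0.001,"dy":0.006,"dz":0,"wx":0,"wy":0,"wz":0},
    {"dx":0.001,"dy":0.009,"dz":0,"wx":0,"wy":0,"wz":0},
    {"dx":0.001,"dy":0.01,"dz":0,"wx":0,"wy":0,"wz":0},
    {"dx":0.001,"dy":0.01,"dz":0,"wx":0,"wy":0,"wz":0},
  ],
)

```text
time_s: 14.15
eef_pos: [0.6058, -0.0174, 0.0211]
eef_rot: [0.002, 0.739, 0.673, -0.0]
wrist_force: [-0.6, -8.7, 5.8]
opening: 0.384
grasp_force: 61.5
```

The slide has stopped and the force rose to 8.7 N, so both jaws press on the tube. Release and lift away.

>>> servo_tool(
  steps=[
    {"dx":0,"dy":0,"dz":0,"wx":0,"wy":0,"wz":0},
    {"dx":0,"dy":0,"dz":0,"wx":0,"wy":0,"wz":0},
    {"dx":0,"dy":0,"dz":0,"wx":0,"wy":0,"wz":0},
    {"dx":0,"dy":0,"dz":0,"wx":0,"wy":0,"wz":0},
    {"dx":0,"dy":0,"dz":0,"wx":0,"wy":0,"wz":0},
  ],
  jaw=0.8,
)

```text
time_s: 14.57
eef_pos: [0.6046, -0.0152, 0.02]
eef_rot: [-0.0, 0.739, 0.674, -0.0]
wrist_force: [0.1, 0.5, 0.8]
opening: 0.802
grasp_force: 0.0
```

>>> servo_tool(
  steps=[
    {"dx":0,"dy":0,"dz":0.1,"wx":0,"wy":0,"wz":0},
    {"dx":0,"dy":0,"dz":0.25,"wx":0,"wy":0,"wz":0},
    {"dx":0,"dy":0,"dz":0.45,"wx":0,"wy":0,"wz":0},
    {"dx":0,"dy":0,"dz":0.7,"wx":0,"wy":0,"wz":0},
    {"dx":0,"dy":0,"dz":1.0,"wx":0,"wy":0,"wz":0},
  ],
)

```text
time_s: 14.98
eef_pos: [0.6038, -0.0152, 0.1206]
eef_rot: [-0.001, 0.739, 0.674, -0.001]
wrist_force: [0.7, -0.1, -0.2]
opening: 0.803
grasp_force: 0.0
```

>>> servo_tool(
  steps=[
    {"dx":0,"dy":0.1,"dz":0.2,"wx":0,"wy":0,"wz":0},
    {"dx":0,"dy":0.2,"dz":0.4,"wx":0,"wy":0,"wz":0},
    {"dx":0,"dy":0.3,"dz":0.6,"wx":0,"wy":0,"wz":0},
    {"dx":0,"dy":0.4,"dz":0.8,"wx":0,"wy":0,"wz":0},
    {"dx":0,"dy":0.5,"dz":0.95,"wx":0,"wy":0,"wz":0},
  ],
)

```text
time_s: 15.4
eef_pos: [0.6054, 0.035, 0.2183]
eef_rot: [0.001, 0.739, 0.674, 0.001]
wrist_force: [0.5, -0.0, -0.2]
opening: 0.799
grasp_force: 0.0
```

```bash
python3 - <<'E'
from h import *
o=ctrl.get_obs();print(o['time_s'],o['eef_pos'],o['wrist_force'])
c=shot('wrist','w5')
cv2.imwrite('pics/w5b.png',cv2.resize(c['frame'][:,:,::-1],(800,600)))
E
```

```text
15.4 [0.60538662 0.03500748 0.21825501] [ 0.53899378 -0.01115785 -0.17069378]
```

View pics/w5b.png

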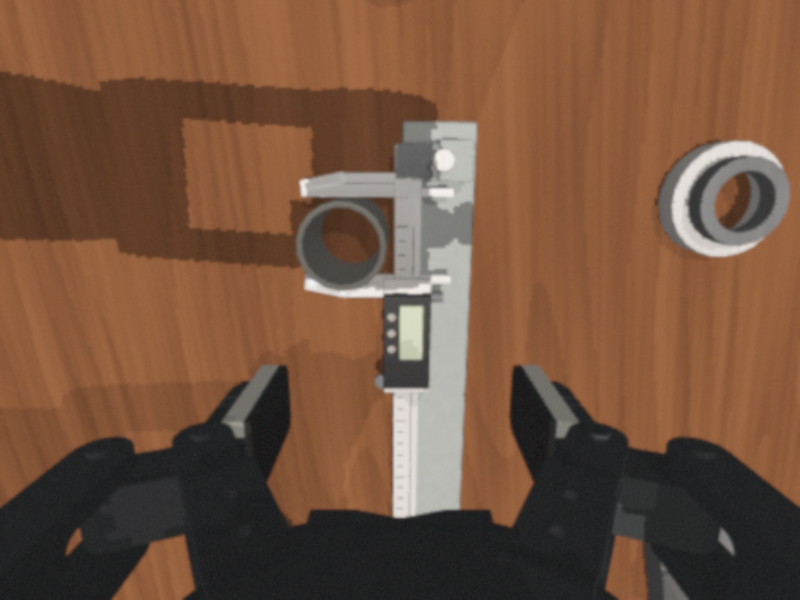

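The jaws are closed around the standing tube: fixed face at row ~197, moving face at row ~278, tube at (342,243). One numeric check of the opening comes before the hand-in.

```bash
python3 - <<'E'
from h import *
c=load('w5'); ey=np.array([.0958,.9954])
g=cv2.cvtColor(c['frame'],cv2.COLOR_RGB2HSV)
for u in(198,200,202,248,250): 
    col=((g[:,u,1]<60)&(g[:,u,2]>110)); r=np.where(col[105:200])[0]+105; print(u,r)
for u,a,b in((201,124.5,178),(249,126,176.5)): print((onz(c,u,a,.027)-onz(c,u,b,.027))[:2]@ey)
E
```

```text
198 [114 115 116 117 118 119 120 121 122 123 124 125 137 138 139 173 174 175
 176 177 178 179 180 181 182 183 184 185]
200 [113 114 115 116 117 118 119 120 121 122 123 124 125 135 136 137 175 176
 177 178 179 180 181 182 183 184 185 186]
202 [113 114 115 116 117 118 119 120 121 122 123 124 125 134 135 136 177 178
 179 180 181 182 183 184 185 186]
248 [110 111 112 113 114 115 116 117 118 119 120 121 122 123 124 125 126 175
 176 177 178 179 180 181 182 183 184 185 186 187 188]
250 [110 111 112 113 114 115 116 117 118 119 120 121 122 123 124 125 126 175
 176 177 178 179 180 181 182 183 184 185 186 187 188]
0.05807501075262303
0.054828638217479936
```

```bash
python3 -c "
from bench import workorder
print(workorder.hand_in())"
```

```text
the job is handed in; nothing more can be done
None
```

The caliper is closed on the tall tube standing between its jaws. The slide stopped at about 9 N, the picture puts the opening at roughly 55 mm, the robot is clear, and the job was handed in at about 15.4 s.

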